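Stock the bracket tray and press its label holder home behind the lip

ROBOT

A 6-joint arm with a two-finger parallel gripper is mounted at the origin on the work surface. World frame = base frame: x ahead of the robot, y to its left, z up, the work surface at z = 0. Lengths are in m, angles in rad, forces in N, time in s.
With the tool pointing down it reaches from about 0.25 to 0.725 m from the base axis. Payload 4 kg.
Tool frame: the origin (TCP) lies where the fingers leave the gripper's body, on its centre line; the fingertips stand 73 mm ahead of it and the grasp point (between the pads) lies 54 mm ahead of it (bot.tips_ahead is the z of the fingertips in the tool frame, in m); z points along the fingers, y is the direction in which the jaws open and shut (so a half turn about z gives the same grasp; the last joint's range is limited). The gripper opens to 85 mm and grips with 20 to 120 N. Pads are 22 mm wide; open, the fingers measure 114 mm over their backs; the gripper's body (76 mm by 85 mm) begins 54 mm behind the grasp point. The pads swing forward as they close: fully open they stand 13 mm farther back than shut.
Start: joints at [-1.255, 0.241, 0.005, 1.335, 0, 1.571], TCP at [0.155, -0.475, 0.304] pointing down, gripper open.
Joint ranges: [-2.72, 2.72], [-1.05, 1.87], [-1.09, 1.28], [-1.99, 2.15], [-1.42, 1.44], [-3.14, 3.14]. Speed limits (rad/s): [2.79, 2.79, 3.14, 3.14, 3.14, 3.14].

INTERFACE

Orientations are given as a unit quaternion [x, y, z, w].
In Python, from workcell import readout, camera, get_calibration, order, bot gives the robot as it stands.
- The arm moves only by the tool send_rows, never from a script. Its argument "moves" is a list of rows, each a list of 3 entries, a list of its own where there are three numbers: the shift along the tool's x, y, z in mm, then the turn, a rotation vector about the tool's x, y, z in rad, then the finger opening in mm, from 0 to 85.4. In form: [[[dx, dy, dz], [ax, ay, az], grip], ...]. A call has 1 to 12 rows; each row is the pose to reach, as a shift and turn from the pose measured when the call began, along the tool's axes at that moment; what a row does not reach only later rows make up. A row lasts 1/12 s, in which the tool goes at most 41.7 mm and 7.16 degrees, less where a joint would pass 70% of its speed; a pose out of reach is approached as far as the arm can. A call with a gripper value outside its range is refused whole. The fingers move at their own pace and stop on an object; the grip force is fixed at half the most. Time passes only in rows, so rows that repeat a pose let the fingers close. It gives the time, the measured TCP pose, the force and the opening at its end, in the units of the state.
- readout.get_obs(): the state, without advancing time (a new reading comes with each control period).
- camera(name): name is "side" or "top"; returns the picture (480x640x3 uint8, red, green, blue); there is no depth.
- get_calibration(name): a dict with "fx", "fy", "cx", "cy" (pixels), "k1" (the pictures are not rectified: a ray, as slopes to the right and down, at radius r is drawn at 1 + k1 r^2 times it, then the intrinsics apply), "R" (3x3) and "t" (3): a world point X has camera coordinates R X + t. Camera axes: x right, y down, z forward; pixel columns grow to the right and rows downward; lengths in m; the calibration is good to about 2 mm. A picture is of the moment at which its call begins. get_calibration takes no time and is no camera call.
- order.job_done(): hands the job in, once; it reports no verdict.
The state is a dict: "clock": time; "joint_pos": joint angles; "joint_vel": joint speeds; "tau": joint torques, N m; "eef_pos": TCP position; "tool_rot": TCP orientation; "ft_force": force on the tool from outside, world axes, zero at the start; "ft_torque": the same for the moment, N m; "grip_width": finger opening in m.
Only numpy, scipy, OpenCV 4.12 (cv2) and the standard library are available. Lean on these libraries where they do the work, as an engineer would, in place of code of your own. Each camera call takes 0.05 s, during which the arm holds its last target. There are 200 camera calls.

TASK

Lay the loose flat steel bracket down flat and lengthwise in the empty compartment of the hardware tray and let go of it. Then take the blue label holder out of its green wooden stand, push it down behind the aluminium lip on the tray's far edge, card facing out (away from the tray) and between the ends of the lip, until the sprung orange bar under it is fully down, and finish while still holding it pressed home there. Leave the glue bottle, the screwdriver and the wooden offcut where they are.

Things in the scene. Friction and masses are not known exactly. Their poses are not given: they have to be found in the camera images.
- tray: Dark wood tray fixed to the bench, 150 (x) by 190 (y) mm; place and yaw vary. Origin: centre of its underside, on the bench; x axis level, towards the edge with the lip (away from the robot), z up. Floor top at z = 8 mm; walls and the divider at y = 0 are 6 mm thick, tops at z = 30 mm, but 36 mm on the lip's side. The -y compartment holds brass braces; the +y one is empty.
- compartment (a point): Centre of the empty compartment's floor, 8 mm above the bench (tray x = 0, y = 46 mm); axes as the tray's. The compartment is 138 mm (x) by 86 mm (y) inside, so a bracket lies flat only lengthwise along the tray's x axis.
- slot_top (a point): Middle of the slot, midway between lip and tray face, 24 mm above the bench (tray x = 79.3 mm, y = 0); axes as the tray's. The slot is 8.5 mm wide (tray x 75 to 83.5 mm), open on top and at both ends.
- lip (a point): Middle of the upright lip's top edge, on its outer side (tray x = 86.5, z = 24 mm). The aluminium lip is 100 mm long (y -50 to 50 mm), 3 mm thick, parallel to the tray's outer face; above 24 mm it flares outward at 45 degrees as a lead-in, up to 31 mm above the bench at tray x = 93 mm.
- seat (a joint): The orange sprung bar at the bottom of the slot, 92 mm long and 7 mm wide. 0 = up (its top 14 mm above the bench), 0.006 m = fully down against its stop (top 8 mm above the bench). It needs about 5 N to start moving and 8 N to be fully down, and springs back up when released.
- bracket: Loose flat steel bracket (mending plate), 110 (x) by 26 (y) by 6 (z) mm, about 120 g, lying flat on the bench; dark screw holes in a row. Origin: centre of its underside; x axis along its length.
- holder: Blue label holder, an upright plate 5 mm thick (x), 76 wide (y), 66 tall (z), about 45 g, white card on its +x face. Origin: centre of its lower edge. It starts upright in the stand, its lower 14 mm in the groove, card away from the robot, and pulls straight up. Home behind the lip its origin is 8 mm above the bench, its upper 38 mm clear above the tray wall.
- stand: Green-painted wooden stand fixed to the bench, 40 (x) by 110 (y) by 22 (z) mm, with a groove 8 mm wide along y, open at its ends, groove floor 8 mm above the bench. Origin: centre of its underside. It and the bracket may lie on either side of the tray.
- glue: Yellow glue bottle, 56 mm across, 150 mm tall, standing; leave alone. Origin: centre of its underside.
- driver: Screwdriver lying on the bench; leave alone. Origin: on its underside, x axis along it.
- offcut: Small wooden offcut 70 by 45 by 22 mm on the bench; leave alone. Origin: centre of its underside.
There are look-alikes about, which are no part of the job. Of the things like the holder, leave any that is pink; of the rest the smaller one is meant.

How it is judged:
By the outcome, as a careful person would: the job done as asked, in the order asked, and still so for the second after the job is handed in, while the arm keeps its last pose, push and grip.
It also fails if it takes over 45 s, if anything falls off the work surface, if the arm or the gripper's body presses on something with over 40 N, if the wrist force passes 120 N, or if a joint passes its speed limit or range.

## Working session

There is one attempt and no reset: what is moved stays moved. The work goes in short steps, Python scripts to look and compute and a tool call to move; the robot and the scene stay as the last step left them, time stands still between calls to the robot, and variables do not carry over. Pictures are saved under pics/ and viewed, about 8 in all and at most 12, crops included, and the job is handed in when it is done.

Besides the shell and the picture viewer there is one more tool, called as name(argument=value, ...) on one line, values as JSON. send_rows: Moves the arm, as the interface text tells. Its arguments: {"type":"object","properties":{"moves":{"type":"array","items":{"type":"array"}}},"required":["moves"]}

```bash
mkdir -p pics; cat > h.py <<'E'
import numpy as np, cv2
from workcell import readout, camera, get_calibration, order, bot
from scipy.spatial.transform import Rotation as Ro
def ray(n,px):
    c=get_calibration(n); K=np.array([[c['fx'],0,c['cx']],[0,c['fy'],c['cy']],[0,0,1.]])
    p=cv2.undistortPoints(np.array(px,float).reshape(-1,1,2),K,np.array([c['k1'],0,0,0.,0]))[:,0]
    R=np.array(c['R']);t=np.array(c['t'])
    return -R.T@t, np.c_[p,np.ones(len(p))]@R
def onz(n,px,z):
    o,d=ray(n,px); return o+d*((z-o[2])/d[:,2])[:,None]
def proj(n,X):
    c=get_calibration(n); R=np.array(c['R']);t=np.array(c['t'])
    p=np.atleast_2d(X)@R.T+t; s=p[:,:2]/p[:,2:]; s=s*(1+c['k1']*(s**2).sum(1))[:,None]
    return s*[c['fx'],c['fy']]+[c['cx'],c['cy']]
def tri(pa,pb,na='top',nb='side'):
    o1,d1=ray(na,pa);o2,d2=ray(nb,pb);d1=d1[0];d2=d2[0]
    s=np.linalg.lstsq(np.c_[d1,-d2],o2-o1,rcond=None)[0]
    a=o1+s[0]*d1;b=o2+s[1]*d2; return (a+b)/2,np.linalg.norm(a-b)
def save(n,f):
    im=camera(n); cv2.imwrite('pics/'+f,im[:,:,::-1]); return im
def st():
    s=readout.get_obs(); print(s['clock'],np.round(s['joint_pos'],3),np.round(s['eef_pos'],4),np.round(s['tool_rot'],4),np.round(s['ft_force'],1),s['grip_width'])
    return s
def mv(pos,Rw=None):
    "shift/turn in tool axes to TCP world pos, rotation Rw"
    s=readout.get_obs();R0=Ro.from_quat(s['tool_rot']);
    d=R0.inv().apply(np.array(pos)-s['eef_pos'])*1000
    r=(R0.inv()*Rw).as_rotvec() if Rw is not None else np.zeros(3)
    print(np.round(d,1),np.round(r,4))
E
python3 -c "
from h import *
st()
for n in ('top','side'):
  save(n,n+'0.png');c=get_calibration(n);print(n,-np.array(c['R']).T@c['t'],np.round(c['R'],2),c['fx'])
"
```

```text
0.0 [-1.255  0.241  0.004  1.335  0.     1.571] [ 0.1551 -0.4748  0.303 ] [ 9.876e-01  1.573e-01 -2.000e-04 -1.100e-03] [-0.1 -0.7 -0.1] 0.08523862187855134
top [0.41188411 0.04919601 1.08729731] [[ 0.   -1.    0.03]
 [-0.98 -0.01 -0.18]
 [ 0.18 -0.03 -0.98]] 499.0230360492028
side [-4.85596705e-04  6.88450470e-01  6.70963464e-01] [[-0.75 -0.66  0.  ]
 [-0.38  0.43 -0.82]
 [ 0.54 -0.62 -0.57]] 519.1926286430244
```

View pics/top0.png

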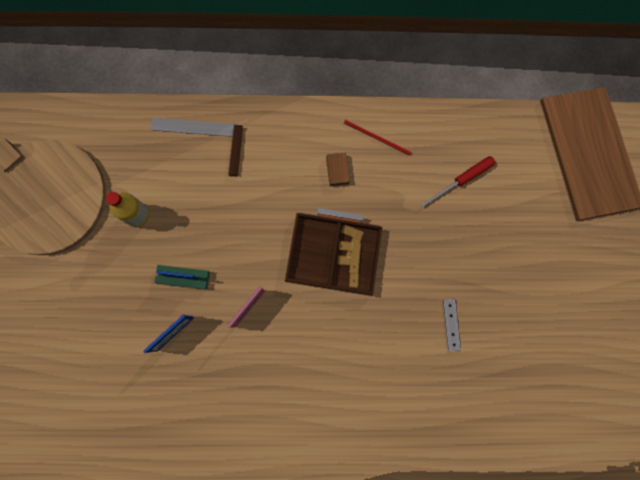

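View pics/side0.png

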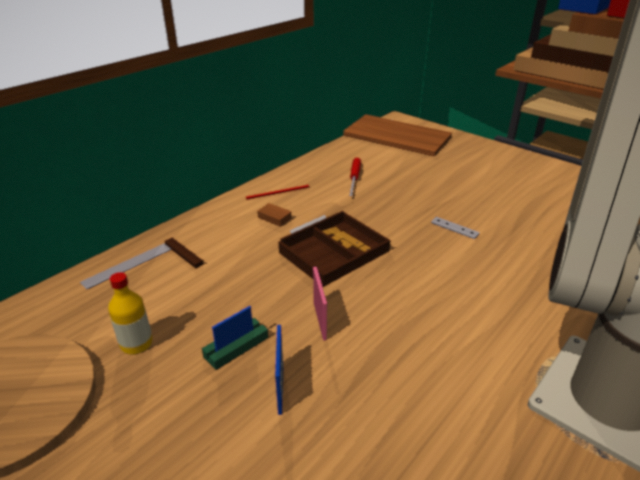

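Top view: the holder could be the blue plate in the green stand (182,277), the larger free-standing blue plate (168,334) or the pink plate (247,307). I choose the one in the stand, because it is the smaller blue one. The bracket is the holed plate at (452,325); the grey blade at (192,127) belongs to a try square. The empty tray compartment is the left one (+y), with the lip at (341,215). I'll measure now and check with a crop.

```bash
cat > m.py <<'E'
from h import *
im=cv2.imread('pics/top0.png'); sd=cv2.imread('pics/side0.png')
hsv=cv2.cvtColor(im,cv2.COLOR_BGR2HSV); hs=cv2.cvtColor(sd,cv2.COLOR_BGR2HSV)
def box(m,roi,z,name):
    x0,y0,x1,y1=roi; k=np.zeros_like(m);k[y0:y1,x0:x1]=m[y0:y1,x0:x1]
    cs=cv2.findContours(k,cv2.RETR_EXTERNAL,cv2.CHAIN_APPROX_NONE)[0]
    c=max(cs,key=cv2.contourArea); P=onz('top',c[:,0],z)[:,:2]
    (ctr,sz,a)=cv2.minAreaRect((P*1000).astype(np.float32)); 
    if sz[0]<sz[1]: a+=90;sz=sz[::-1]
    print(name,'px',np.round(c[:,0].mean(0)),'ctr',np.round(ctr,1),'size',np.round(sz,1),'long axis deg',round((a+90)%180-90,1))
    return c
H,S,V=cv2.split(hsv)
br=((S<70)&(V>95)).astype(np.uint8)
box(br,(435,290,470,360),.006,'bracket')
g=((H>40)&(H<135)&(S>90)&(V>25)).astype(np.uint8)
box(g,(145,255,225,300),.022,'stand')
b=((H>105)&(H<130)&(S>150)&(V>40)).astype(np.uint8)
box(b,(150,262,215,285),.074,'holder top')
d=((V<75)).astype(np.uint8); d=cv2.morphologyEx(d,cv2.MORPH_CLOSE,np.ones((15,15)))
c=box(d,(275,205,395,305),.031,'tray')
box(br,(305,200,375,230),.028,'lip')
A=cv2.resize(im[200:320,270:400],None,fx=4,fy=4,interpolation=2)
B=cv2.resize(im[250:310,140:240],None,fx=4,fy=4,interpolation=2)
C=cv2.resize(sd[290:380,190:320],None,fx=3,fy=3,interpolation=2)
o=np.zeros((600,800,3),np.uint8);
A=cv2.resize(A,(390,360));o[:360,:390]=A;o[:240,400:800]=B;o[300:570,400:790]=C
cv2.imwrite('pics/crop.png',o)
E
python3 m.py
```

```text
bracket px [451. 325.] ctr [ 423.  -274.1] size [110.4  27.6] long axis deg 3.8
stand px [181. 277.] ctr [520.8 305.1] size [108.9  35.7] long axis deg 83.7
holder top px [177. 275.] ctr [519.7 301.2] size [84.6  7.7] long axis deg 83.1
tray px [329. 258.] ctr [556.4 -16.8] size [201.4 200.4] long axis deg 75.7
lip px [340. 214.] ctr [660.9 -32.2] size [99.6 13.4] long axis deg 82.0
```

View pics/crop.png

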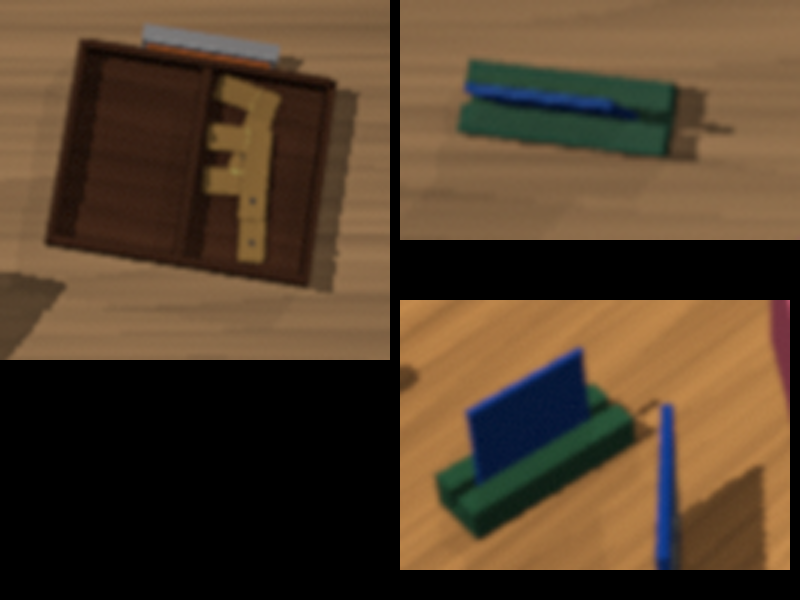

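```bash
cat > m2.py <<'E'
from h import *
f=onz('top',[(296.7,213.3),(381.3,226.7)],.036)[:,:2];n=onz('top',[(285.3,281),(372.7,295.3)],.030)[:,:2]
print(f*1000,n*1000)
y=(f[0]-f[1])+(n[0]-n[1]);print('tray yaw',np.degrees(np.arctan2(y[1],y[0]))-90, 'sizes',np.linalg.norm(f[0]-f[1]),np.linalg.norm(f-n,axis=1),'ctr',(f.sum(0)+n.sum(0))/4*1000)
h=onz('side',[(212.7,326.7),(250.7,306.7)],.074)[:,:2];print('holder side',h*1000,np.linalg.norm(h[0]-h[1]),h.mean(0)*1000)
E
python3 m2.py; python3 - <<'E'
from h import *
s=readout.get_obs();print(Ro.from_quat(s['tool_rot']).as_matrix().round(3))
# bracket: grasp across width. long axis a=3.8deg ; tool y = perp
a=np.radians(3.8)
for sg in (1,-1):
    ty=np.array([-np.sin(a),np.cos(a),0])*sg; tz=np.array([0,0,-1]); tx=np.cross(ty,tz)
    mv([.423,-.274,.15],Ro.from_matrix(np.c_[tx,ty,tz]))
E
```

```text
[[ 658.65504592   61.44755733]
 [ 630.87756695 -121.54198263]] [[ 512.70482603   84.07520981]
 [ 483.5516812  -101.25417912]]
tray yaw -8.786606465150129 sizes 0.1850858181270564 [0.14769386 0.14871621] ctr [571.44728003 -19.31834865]
holder side [[528.92315691 344.29792453]
 [518.01007911 271.5399185 ]] 0.07357188803079112 [523.46661801 307.91892151]
[[ 0.951  0.311 -0.001]
 [ 0.311 -0.951  0.002]
 [-0.    -0.002 -1.   ]]
[ 317.  -107.4  153.3] [-4.0000e-04 -2.8000e-03 -2.8921e+00]
[ 317.  -107.4  153.3] [-0.0019  0.0003  0.2495]
```

send_rows(moves=[[[317,-107.4,153],[0,0,0.25],45],[[317,-107.4,153],[0,0,0.25],45],[[317,-107.4,153],[0,0,0.25],45],[[317,-107.4,153],[0,0,0.25],45],[[317,-107.4,153],[0,0,0.25],45],[[317,-107.4,153],[0,0,0.25],45],[[317,-107.4,153],[0,0,0.25],45],[[317,-107.4,153],[0,0,0.25],45],[[317,-107.4,153],[0,0,0.25],45],[[317,-107.4,153],[0,0,0.25],45],[[317,-107.4,153],[0,0,0.25],45],[[317,-107.4,153],[0,0,0.25],45]])

```text
clock: 1.1
eef_pos: [0.4227, -0.2738, 0.15]
tool_rot: [0.999, 0.033, -0.001, -0.001]
ft_force: [-0.5, 0.1, 0.5]
grip_width: 0.0451
```

```bash
python3 - <<'E'
from h import *
s=st();R=Ro.from_quat(s['tool_rot']);print(R.as_matrix().round(3))
print(bot.tips_ahead)
a=np.radians(3.8);ty=-np.array([-np.sin(a),np.cos(a),0]);tz=np.array([0,0,-1.])
RB=Ro.from_matrix(np.c_[np.cross(ty,tz),ty,tz])
mv([.423,-.274,.0745],RB)
E
```

```text
1.1 [-5.75e-01  3.72e-01 -2.39e-01  9.63e-01  1.00e-03  2.50e+00] [ 0.4227 -0.2738  0.15  ] [ 0.9994  0.0333 -0.001  -0.0011] [-0.5  0.1  0.5] 0.04507091207011592
[[ 0.998  0.067 -0.002]
 [ 0.067 -0.998  0.002]
 [-0.002 -0.002 -1.   ]]
0.0726
[ 0.4  0.4 75.5] [-0.0022  0.0019  0.0003]
```

send_rows(moves=[[[0.4,0.4,40],[0,0,0],45],[[0.4,0.4,65],[0,0,0],45],[[0.4,0.4,75.5],[0,0,0],45],[[0.4,0.4,75.5],[0,0,0],45],[[0.4,0.4,75.5],[0,0,0],15],[[0.4,0.4,75.5],[0,0,0],15],[[0.4,0.4,75.5],[0,0,0],15],[[0.4,0.4,75.5],[0,0,0],15],[[0.4,0.4,75.5],[0,0,0],15],[[0.4,0.4,75.5],[0,0,0],15]])

```text
clock: 1.93
eef_pos: [0.4235, -0.2751, 0.076]
tool_rot: [0.999, 0.033, -0.0, 0.0]
ft_force: [-2.2, -2.0, 6.7]
grip_width: 0.0229
```

send_rows(moves=[[[0,0,0],[0,0,0],15],[[0,0,0],[0,0,0],15],[[0,0,0],[0,0,0],15]])

```text
clock: 2.18
eef_pos: [0.4237, -0.2749, 0.076]
tool_rot: [0.999, 0.033, 0.0, 0.0]
ft_force: [0.1, -0.4, 1.1]
grip_width: 0.0227
```

```bash
python3 - <<'E'
from h import *
st()
a=save('side','s1.png');b=save('top','t1.png')
cv2.imwrite('pics/c1.png',np.hstack([cv2.resize(x,(400,400),interpolation=2) for x in (a[170:270,400:500],b[275:375,400:500])])[:,:,::-1])
E
```

```text
2.1833 [-0.575  0.47  -0.319  0.781 -0.     2.5  ] [ 0.4237 -0.2749  0.076 ] [9.994e-01 3.320e-02 1.000e-04 2.000e-04] [ 0.1 -0.4  1.1] 0.022712110872770284
```

View pics/c1.png

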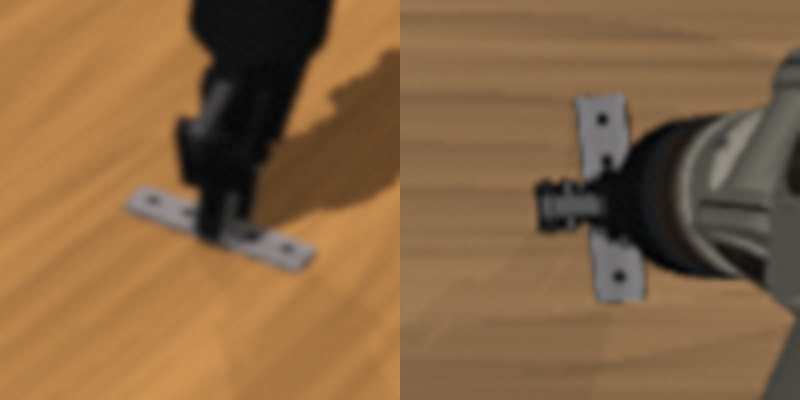

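The fingers straddle the bracket's middle, and the opening has stalled at about its width. I'll lift and check the hold.

send_rows(moves=[[[0,0,-10],[0,0,0],15],[[0,0,-30],[0,0,0],15],[[0,0,-60],[0,0,0],15],[[0,0,-74],[0,0,0],15],[[0,0,-74],[0,0,0],15],[[0,0,-74],[0,0,0],15]])

```text
clock: 2.78
eef_pos: [0.4242, -0.2751, 0.1509]
tool_rot: [0.999, 0.033, 0.001, 0.001]
ft_force: [-1.2, -0.5, -1.9]
grip_width: 0.023
```

```bash
python3 - <<'E'
from h import *
st()
a=save('side','s2.png');b=save('top','t2.png')
cv2.imwrite('pics/c2.png',np.hstack([cv2.resize(x,(400,400),interpolation=2) for x in (a[120:270,400:550],b[275:375,400:500])])[:,:,::-1])
x=np.radians(-8.8);ty=-np.array([-np.sin(x),np.cos(x),0]);tz=np.array([0,0,-1.])
mv([.5785,.026,.15],Ro.from_matrix(np.c_[np.cross(ty,tz),ty,tz]))
E
```

```text
2.7833 [-0.575  0.371 -0.237  0.96  -0.     2.5  ] [ 0.4242 -0.2751  0.1509] [9.994e-01 3.330e-02 9.000e-04 8.000e-04] [-1.2 -0.5 -1.9] 0.022966591921631786
[ 175.2 -289.3   -1.1] [-0.0007  0.0019  0.2201]
```

View pics/c2.png

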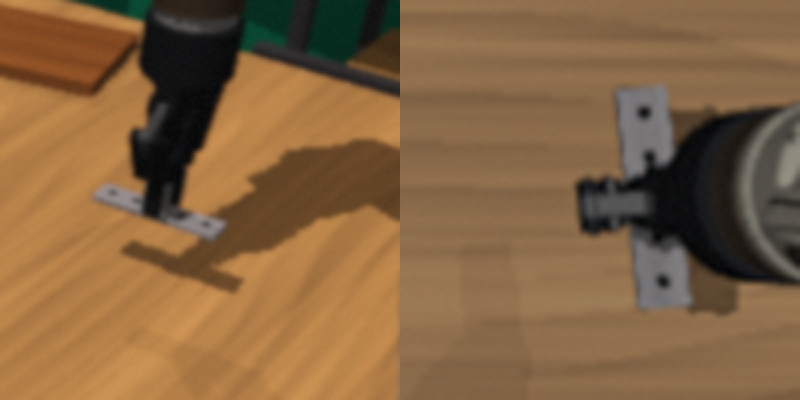

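send_rows(moves=[[[175,-289,-1],[0,0,0.22],15],[[175,-289,-1],[0,0,0.22],15],[[175,-289,-1],[0,0,0.22],15],[[175,-289,-1],[0,0,0.22],15],[[175,-289,-1],[0,0,0.22],15],[[175,-289,-1],[0,0,0.22],15],[[175,-289,-1],[0,0,0.22],15],[[175,-289,-1],[0,0,0.22],15],[[175,-289,-1],[0,0,0.22],15],[[175,-289,-1],[0,0,0.22],15],[[175,-289,-1],[0,0,0.22],15]])

```text
clock: 3.8
eef_pos: [0.57, -0.046, 0.1486]
tool_rot: [0.999, -0.046, -0.002, -0.016]
ft_force: [-0.9, -0.2, -0.3]
grip_width: 0.0228
```

```bash
python3 - <<'E'
from h import *
st()
a=save('side','s3.png');b=save('top','t3.png')
cv2.imwrite('pics/c3.png',np.hstack([cv2.resize(x,(400,400),interpolation=2) for x in (a[160:300,260:400],b[200:320,260:380])])[:,:,::-1])
x=np.radians(-8.8);ty=-np.array([-np.sin(x),np.cos(x),0]);tz=np.array([0,0,-1.])
mv([.5785,.026,.086],Ro.from_matrix(np.c_[np.cross(ty,tz),ty,tz]))
E
```

```text
3.8 [-0.093  0.494 -0.046  1.036  0.031  3.141] [ 0.57   -0.046   0.1486] [ 0.9988 -0.0461 -0.002  -0.0156] [-0.9 -0.2 -0.3] 0.022834600526248163
[  2.1 -70.9  65.4] [-0.0309  0.0054  0.0606]
```

View pics/c3.png

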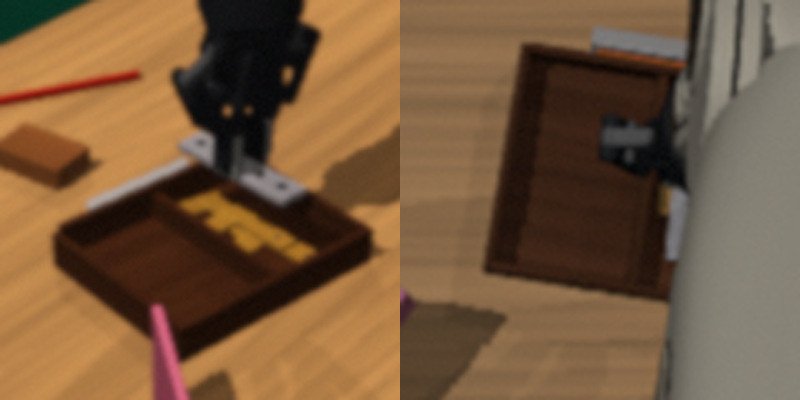

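Joint 6 has reached its limit at 3.141, so I'll use the equivalent grasp half a turn back, turning in the negative direction.

send_rows(moves=[[[2,-20,-10],[-0.03,0.005,-0.12],15],[[2,-40,-10],[-0.03,0.005,-0.24],15],[[2,-60,-10],[-0.03,0.005,-0.36],15],[[2,-71,-10],[-0.03,0.005,-0.48],15],[[2,-71,-10],[-0.03,0.005,-0.6],15],[[2,-71,-10],[-0.03,0.005,-0.72],15],[[2,-71,-10],[-0.03,0.005,-0.84],15],[[2,-71,-10],[-0.03,0.005,-0.96],15],[[2,-71,-10],[-0.03,0.005,-1.08],15],[[2,-71,-10],[-0.03,0.005,-1.2],15],[[2,-71,-10],[-0.03,0.005,-1.32],15],[[2,-71,-10],[-0.03,0.005,-1.44],15]])

```text
clock: 4.9
eef_pos: [0.5777, 0.0226, 0.1613]
tool_rot: [0.78, 0.625, 0.01, 0.001]
ft_force: [0.0, 0.2, -2.1]
grip_width: 0.0228
```

send_rows(moves=[[[0,0,0],[0,0,-0.12],15],[[0,0,0],[0,0,-0.24],15],[[0,0,0],[0,0,-0.36],15],[[0,0,0],[0,0,-0.48],15],[[0,0,0],[0,0,-0.6],15],[[0,0,0],[0,0,-0.72],15],[[0,0,0],[0,0,-0.84],15],[[0,0,0],[0,0,-0.96],15],[[0,0,0],[0,0,-1.08],15],[[0,0,0],[0,0,-1.2],15],[[0,0,0],[0,0,-1.32],15],[[0,0,0],[0,0,-1.44],15]])

```text
clock: 5.9
eef_pos: [0.5769, 0.0216, 0.1612]
tool_rot: [0.172, 0.985, 0.007, 0.007]
ft_force: [0.0, 0.3, -1.7]
grip_width: 0.0228
```

```bash
cat >> h.py <<'E'
def down(yaw,sg=1):
    "tool down, jaws' y axis at world (-sin yaw, cos yaw)*sg"
    ty=sg*np.array([-np.sin(yaw),np.cos(yaw),0]);tz=np.array([0,0,-1.])
    return Ro.from_matrix(np.c_[np.cross(ty,tz),ty,tz])
E
python3 - <<'E'
from h import *
st(); mv([.5785,.026,.15],down(np.radians(-8.8)))
E
```

```text
5.9 [ 0.033  0.478 -0.036  1.04   0.011  0.379] [0.5769 0.0216 0.1612] [0.1723 0.985  0.007  0.0072] [ 0.   0.3 -1.7] 0.022800291734641216
[ 0.1  4.5 11.3] [ 0.0151  0.0133 -0.1927]
```

send_rows(moves=[[[0,4.5,11],[0.015,0.013,-0.1],15],[[0,4.5,11],[0.015,0.013,-0.193],15],[[0,4.5,11],[0.015,0.013,-0.193],15],[[0,4.5,11],[0.015,0.013,-0.193],15],[[0,4.5,11],[0.015,0.013,-0.193],15]])

```text
clock: 6.32
eef_pos: [0.5785, 0.0254, 0.1506]
tool_rot: [0.078, 0.997, 0.0, 0.0]
ft_force: [-0.4, -0.1, -0.9]
grip_width: 0.0227
```

```bash
python3 - <<'E'
from h import *
st(); a=save('side','s4.png');b=save('top','t4.png')
cv2.imwrite('pics/c4.png',np.hstack([cv2.resize(x,(400,400),interpolation=2) for x in (a[160:300,260:400],b[200:320,260:380])])[:,:,::-1])
mv([.5785,.026,.086],down(np.radians(-8.8)))
E
```

```text
6.3167 [ 0.044  0.501 -0.028  1.041 -0.     0.2  ] [0.5785 0.0254 0.1506] [7.80e-02 9.97e-01 0.00e+00 3.00e-04] [-0.4 -0.1 -0.9] 0.022711918943988673
[ 0.2  0.4 64.7] [ 0.0002  0.0009 -0.0015]
```

View pics/c4.png

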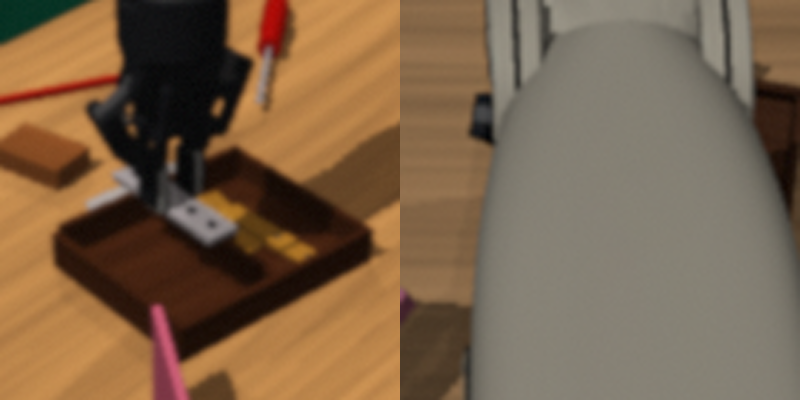

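send_rows(moves=[[[0.2,0.4,30],[0,0,0],15],[[0.2,0.4,50],[0,0,0],15],[[0.2,0.4,60],[0,0,0],15],[[0.2,0.4,65],[0,0,0],15],[[0.2,0.4,65],[0,0,0],15],[[0.2,0.4,65],[0,0,0],15]])

```text
clock: 6.92
eef_pos: [0.5792, 0.026, 0.0864]
tool_rot: [0.078, 0.997, 0.0, 0.001]
ft_force: [0.6, -0.4, -1.7]
grip_width: 0.0226
```

send_rows(moves=[[[0,0,2],[0,0,0],15],[[0,0,2],[0,0,0],36],[[0,0,2],[0,0,0],36],[[0,0,2],[0,0,0],36],[[0,0,-10],[0,0,0],36],[[0,0,-40],[0,0,0],36],[[0,0,-80],[0,0,0],36],[[0,0,-120],[0,0,0],36],[[0,0,-130],[0,0,0],36]])

```text
clock: 7.67
eef_pos: [0.582, 0.0261, 0.2241]
tool_rot: [0.078, 0.997, 0.001, 0.007]
ft_force: [1.8, 0.4, 0.7]
grip_width: 0.0359
```

```bash
python3 - <<'E'
from h import *
st()
# hover over holder: jaws along holder thickness (x'): holder yaw from stand
for sg in (1,-1): mv([.522,.305,.215],down(np.radians(-6.6)+np.pi/2,sg))
E
```

```text
7.6667 [ 0.045  0.437  0.075  1.194 -0.     0.2  ] [0.582  0.0261 0.2241] [7.76e-02 9.97e-01 9.00e-04 7.10e-03] [1.8 0.4 0.7] 0.03593749834592171
[102.5 266.2   8.4] [-0.0092  0.0132 -1.611 ]
[102.5 266.2   8.4] [0.013  0.0091 1.5305]
```

send_rows(moves=[[[10,30,8],[0.013,0.009,0.12],50],[[20,65,8],[0.013,0.009,0.24],50],[[35,100,8],[0.013,0.009,0.36],50],[[50,140,8],[0.013,0.009,0.48],50],[[65,175,8],[0.013,0.009,0.6],50],[[80,210,8],[0.013,0.009,0.72],50],[[95,245,8],[0.013,0.009,0.84],50],[[102,266,8],[0.013,0.009,0.96],50],[[102,266,8],[0.013,0.009,1.08],50],[[102,266,8],[0.013,0.009,1.2],50],[[102,266,8],[0.013,0.009,1.32],50],[[102,266,8],[0.013,0.009,1.44],50]])

```text
clock: 8.67
eef_pos: [0.5224, 0.3053, 0.2156]
tool_rot: [0.718, 0.697, 0.0, 0.0]
ft_force: [0.4, -0.5, 0.1]
grip_width: 0.0499
```

```bash
python3 - <<'E'
from h import *
st()
mv([.5215,.306,.115],down(np.radians(-6.6)+np.pi/2,-1))
a=save('side','s5.png');b=save('top','t5.png')
cv2.imwrite('pics/c5.png',np.hstack([cv2.resize(x,(400,400),interpolation=2) for x in (a[240:390,170:320],b[190:310,270:390])])[:,:,::-1])
E
```

```text
8.6667 [ 5.29e-01  4.96e-01  1.45e-01  1.22e+00 -1.00e-03  2.13e+00] [0.5224 0.3053 0.2156] [7.175e-01 6.965e-01 1.000e-04 3.000e-04] [ 0.4 -0.5  0.1] 0.04985648278802148
[  0.7  -1.  100.6] [0.0005 0.0003 0.0855]
```

View pics/c5.png

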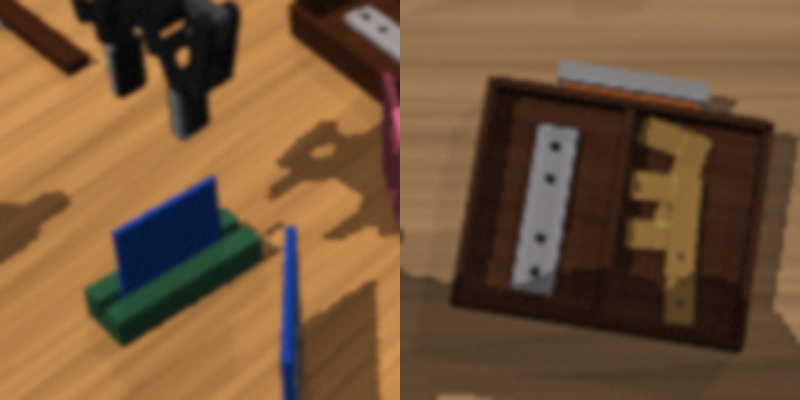

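The bracket is flat, lengthwise and centred in the empty compartment (top-view centre about (424,262)). The open jaws are above the holder, so I'll descend onto it.

send_rows(moves=[[[0.7,-1,30],[0,0,0.085],50],[[0.7,-1,60],[0,0,0.085],50],[[0.7,-1,85],[0,0,0.085],50],[[0.7,-1,100],[0,0,0.085],50],[[0.7,-1,100],[0,0,0.085],50],[[0.7,-1,100],[0,0,0.085],0],[[0.7,-1,100],[0,0,0.085],0],[[0.7,-1,100],[0,0,0.085],0],[[0.7,-1,100],[0,0,0.085],0],[[0.7,-1,100],[0,0,0.085],0],[[0.7,-1,100],[0,0,0.085],0],[[0.7,-1,100],[0,0,0.085],0]])

```text
clock: 9.77
eef_pos: [0.5227, 0.3062, 0.1177]
tool_rot: [0.745, 0.668, 0.002, 0.001]
ft_force: [0.7, 0.4, 6.9]
grip_width: 0.0038
```

send_rows(moves=[[[0,0,-5],[0,0,0],0],[[0,0,-15],[0,0,0],0],[[0,0,-40],[0,0,0],0],[[0,0,-70],[0,0,0],0],[[0,0,-90],[0,0,0],0],[[0,0,-90],[0,0,0],0],[[0,0,-90],[0,0,0],0]])

```text
clock: 10.35
eef_pos: [0.5231, 0.3066, 0.2099]
tool_rot: [0.744, 0.668, 0.004, 0.001]
ft_force: [-0.5, -0.2, -0.4]
grip_width: 0.0041
```

```bash
python3 - <<'E'
from h import *
st()
a=save('side','s6.png');b=save('top','t6.png')
cv2.imwrite('pics/c6.png',np.hstack([cv2.resize(x,(400,400),interpolation=2) for x in (a[230:360,170:300],b[220:320,120:220])])[:,:,::-1])
mv([.6497,-.0314,.22],down(np.radians(-8.8)+np.pi/2,-1))
print(proj('top',[.6497,-.0314,.024]))
E
```

```text
10.35 [ 5.300e-01  4.970e-01  1.320e-01  1.198e+00 -1.000e-03  2.210e+00] [0.5231 0.3066 0.2099] [0.7445 0.6676 0.004  0.0011] [-0.5 -0.2 -0.4] 0.004052971597462283
[-321.3  163.8  -12.9] [ 0.0025 -0.0012  0.0447]
[[339.21185941 218.98260627]]
```

View pics/c6.png

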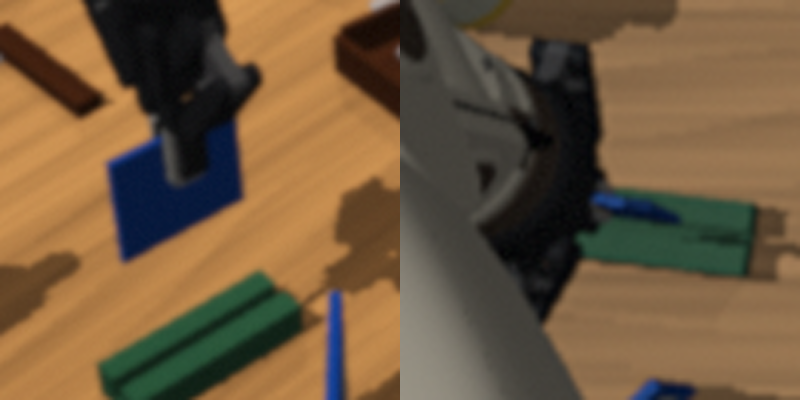

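```bash
cat > hold.py <<'E'
from h import *
def corners(px,yaw,p0):
    "side pixels onto the vertical plane of holder's robot-side face"
    n=np.array([np.cos(yaw),np.sin(yaw),0]); y=np.array([-n[1],n[0],0]); o,d=ray('side',px)
    s=((p0-2.5e-3*n-o)@n)/(d@n); P=o+d*s[:,None]
    return np.c_[(P-p0)@y,P[:,2]]*1000
if __name__=='__main__':
    s=readout.get_obs(); k=130/400
    px=np.array([(108,163),(122,262),(243,198),(234,122)])*k+[170,230]
    R=Ro.from_quat(s['tool_rot']).as_matrix();print(R.round(3)); yaw=np.arctan2(-R[1,1],-R[0,1]); 
    if np.cos(yaw)<0: yaw+=np.pi
    print(np.degrees(yaw)); print(corners(px,yaw,s['eef_pos']).round(1), s['eef_pos'][2])
E
python3 hold.py
```

```text
[[ 0.109  0.994  0.003]
 [ 0.994 -0.109  0.001]
 [ 0.001  0.003 -1.   ]]
353.76020003978755
[[ 42.8 170.9]
 [ 43.8 106.1]
 [-31.9 104.6]
 [-31.1 156.9]] 0.20701902235067227
```

```bash
python3 - <<'E'
from h import *
mv([.651,-.0347,.207],down(np.radians(-8.8)+np.pi/2,-1))
E
```

```text
[-3.244e+02  1.654e+02  1.000e-01] [ 0.0025 -0.0012  0.0447]
```

send_rows(moves=[[[-30,15,-5],[0,0,0.045],0],[[-65,33,-5],[0,0,0.045],0],[[-102,52,-5],[0,0,0.045],0],[[-139,71,-5],[0,0,0.045],0],[[-176,90,-5],[0,0,0.045],0],[[-213,109,-5],[0,0,0.045],0],[[-250,128,-5],[0,0,0.045],0],[[-285,145,-5],[0,0,0.045],0],[[-312,159,-5],[0,0,0.045],0],[[-324,165,0],[0.002,0,0.045],0],[[-324,165,0],[0.002,0,0.045],0],[[-324,165,0],[0.002,0,0.045],0]])

```text
clock: 11.45
eef_pos: [0.6496, -0.0347, 0.2047]
tool_rot: [0.76, 0.65, -0.001, -0.002]
ft_force: [0.6, 0.5, -0.0]
grip_width: 0.004
```

```bash
python3 - <<'E'
from h import *
st(); mv([.651,-.0347,.165],down(np.radians(-8.8)+np.pi/2,-1))
E
```

```text
11.45 [-0.054  0.596  0.285  1.264  0.002  1.672] [ 0.6496 -0.0347  0.2047] [ 0.7598  0.6501 -0.0008 -0.002 ] [ 0.6  0.5 -0. ] 0.004014615349452756
[ 0.1  1.6 39.7] [-0.0041 -0.0014 -0.0018]
```

Lower to the hover height, then take a close look.

send_rows(moves=[[[0,1.5,20],[-0.004,-0.001,-0.002],0],[[0,1.5,40],[-0.004,-0.001,-0.002],0],[[0,1.5,40],[-0.004,-0.001,-0.002],0],[[0,1.5,40],[-0.004,-0.001,-0.002],0],[[0,1.5,40],[-0.004,-0.001,-0.002],0]])

```text
clock: 11.87
eef_pos: [0.6509, -0.0334, 0.1654]
tool_rot: [0.759, 0.652, 0.0, -0.0]
ft_force: [-0.1, -0.0, 0.3]
grip_width: 0.004
```

```bash
python3 - <<'E'
from h import *
st()
a=save('side','s7.png');b=save('top','t7.png')
cv2.imwrite('pics/c7.png',np.hstack([cv2.resize(x,(400,400),interpolation=2) for x in (a[165:265,250:350],b[170:270,290:390])])[:,:,::-1])
E
```

```text
11.8667 [-5.100e-02  6.220e-01  2.260e-01  1.174e+00  1.000e-03  1.671e+00] [ 0.6509 -0.0334  0.1654] [ 7.586e-01  6.516e-01  3.000e-04 -2.000e-04] [-0.1 -0.   0.3] 0.004020377769979726
```

View pics/c7.png

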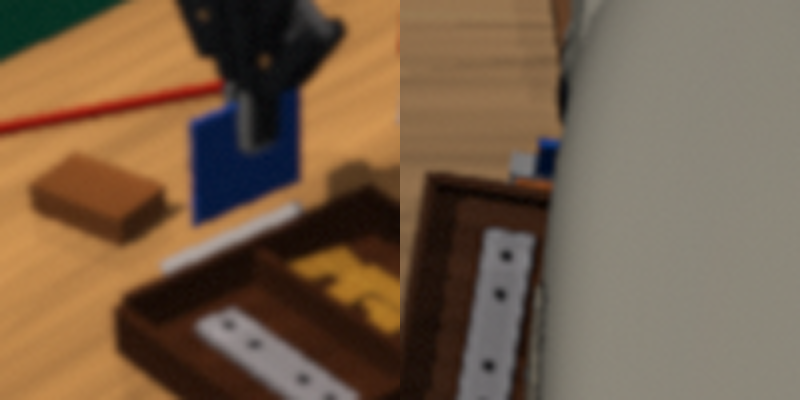

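```bash
python3 - <<'E'
from h import *
from hold import corners
T=np.array([.5714,-.0193,0]);a=np.radians(-8.8);X=np.array([np.cos(a),np.sin(a),0]);Y=np.array([-X[1],X[0],0]);Z=np.array([0,0,1.])
tr=lambda x,y,z:T+(x*X+y*Y+z*Z)/1000
e=readout.get_obs()['eef_pos'];print('eef tray',(e-T)@X*1e3,(e-T)@Y*1e3)
print('holder corners rel eef',corners([(298.25,221),(324.75,210.75)],a,e).round(1))
print('lip ends on z31 from side:',[[round(float((p-T)@v*1e3),1) for v in (X,Y)] for p in onz('side',[(291.25,232),(324.75,216.75)],.031)])
q=lambda n,*p:proj(n,tr(*p)).round(1)[0]
print('pred side lip',q('side',93,50,31),q('side',93,-50,31))
print('pred top lip outer-left',q('top',93,50,31),q('top',83.5,50,24),'seen (418,208)-(418,214)')
x,y=(e-T)@X*1e3,(e-T)@Y*1e3
for oy in (38,41,44):print('pred holder left',oy,q('top',x+2.5,y+oy,122),q('top',x-2.5,y+oy,56),q('side',x-2.5,y+oy,56),q('side',x-2.5,y+oy-76,56))
E
python3 - <<'E'
import cv2
im=cv2.imread('pics/t7.png')
cv2.imwrite('pics/c8.png',cv2.resize(im[195:225,405:445] if 0 else im[195:225,310:350],None,fx=15,fy=15,interpolation=0))
E
```

```text
eef tray 81.54602580377993 -2.2176353776450766
holder corners rel eef [[ 41.7  59.4]
 [-33.8  55.5]]
lip ends on z31 from side: [[88.9, 52.1], [89.2, -44.8]]
pred side lip [290.9 230.9] [325.4 215.3]
pred top lip outer-left [317.7 208.5] [316.9 213.5] seen (418,208)-(418,214)
pred holder left 38 [325.5 203.1] [323.7 213.1] [299.6 221.7] [326.2 209.9]
pred holder left 41 [324.  202.9] [322.3 212.9] [298.5 222.2] [325.2 210.4]
pred holder left 44 [322.6 202.6] [320.9 212.7] [297.5 222.7] [324.2 210.8]
```

View pics/c8.png

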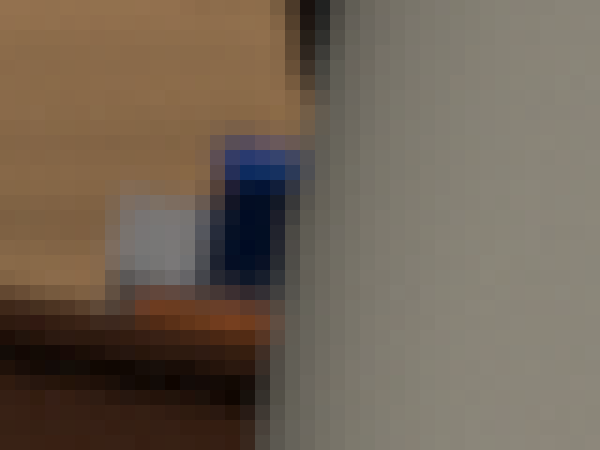

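Side and top views agree. The holder's centre is about 79 mm along tray x (slot 79.3) and about +1 mm in y, and it is level. I'll bias it 1.5 mm outward, toward the flare, and descend in stages.

send_rows(moves=[[[0,1.5,10],[0,0,0],0],[[0,1.5,18],[0,0,0],0],[[0,1.5,24],[0,0,0],0],[[0,1.5,28],[0,0,0],0],[[0,1.5,32],[0,0,0],0],[[0,1.5,35],[0,0,0],0],[[0,1.5,35],[0,0,0],0]])

```text
clock: 12.55
eef_pos: [0.6527, -0.0343, 0.1303]
tool_rot: [0.759, 0.651, 0.0, 0.0]
ft_force: [-0.3, 0.3, -0.8]
grip_width: 0.0038
```

send_rows(moves=[[[0,0,3],[0,0,0],0],[[0,0,5],[0,0,0],0],[[0,0,7],[0,0,0],0],[[0,0,9],[0,0,0],0],[[0,0,9],[0,0,0],0],[[0,0,9],[0,0,0],0]])

```text
clock: 13.05
eef_pos: [0.6528, -0.0343, 0.1222]
tool_rot: [0.759, 0.651, 0.001, 0.0]
ft_force: [-2.0, -0.6, 5.4]
grip_width: 0.0042
```

send_rows(moves=[[[0,0,2],[0,0,0],0],[[0,0,4],[0,0,0],0],[[0,0,6],[0,0,0],0],[[0,0,7],[0,0,0],0],[[0,0,7],[0,0,0],0],[[0,0,7],[0,0,0],0]])

```text
clock: 13.55
eef_pos: [0.6529, -0.0344, 0.1176]
tool_rot: [0.759, 0.651, 0.001, 0.001]
ft_force: [-4.2, -0.7, 11.7]
grip_width: 0.004
```

send_rows(moves=[[[0,0,4],[0,0,0],0],[[0,0,5],[0,0,0],0],[[0,0,5],[0,0,0],0],[[0,0,5],[0,0,0],0]])

```text
clock: 13.88
eef_pos: [0.6528, -0.0344, 0.1175]
tool_rot: [0.759, 0.651, 0.002, 0.002]
ft_force: [-9.2, 0.8, 22.3]
grip_width: 0.0041
```

```bash
python3 - <<'E'
from h import *
st()
a=save('side','s9.png');b=save('top','t9.png')
cv2.imwrite('pics/c9.png',np.hstack([cv2.resize(x,(400,400),interpolation=2) for x in (a[175:255,270:350],b[170:270,290:390])])[:,:,::-1])
st()
E
```

```text
13.8833 [-0.053  0.664  0.167  1.069  0.     1.67 ] [ 0.6528 -0.0344  0.1175] [0.7589 0.6512 0.0022 0.0017] [-9.2  0.8 22.3] 0.004089062864179042
13.9833 [-0.053  0.664  0.167  1.069  0.     1.67 ] [ 0.6528 -0.0343  0.1175] [0.7589 0.6512 0.0022 0.0017] [-9.3 -0.2 22.6] 0.004078618435148081
```

View pics/c9.png

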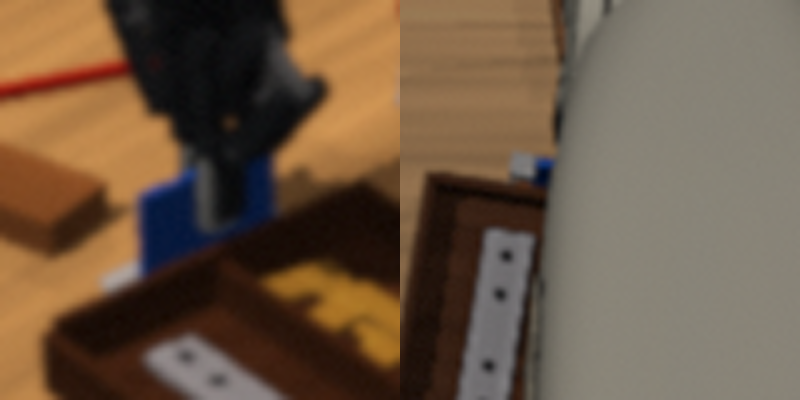

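```bash
python3 -c "
from h import *
order.job_done(); st()"
```

```text
the job is handed in; nothing more can be done
the job is handed in; nothing more can be done
```

The job is handed in: the bracket is in the tray, and the arm is still pressing the label holder home behind the lip. It took about 14 s of the 45 s.

- **Bracket:** It lies flat and lengthwise, centred in the empty +y compartment, and has been let go. I saw this in the top picture after release and again in both final pictures.
- **Holder:** I took the smaller blue one from the green stand and pushed it behind the lip, card facing out. Its centre was about 1 mm from the slot's middle along the lip, leaving about 11 mm to the nearer end.
- **Orange bar:** I judge it fully down from force and height, because the final pictures don't show it. The bar resisted from about 5 N. At 11.7 N the tool stood at z = 117.6 mm, close to the 117.7 mm at which I gripped the holder in the stand, where its lower edge is also 8 mm above the bench. Another 11 N moved it only 0.1 mm. At hand-in the push was steady at about 22 N, with about 9 N sideways at the wrist.
- **Left alone:** I moved nothing towards the glue bottle, screwdriver or offcut, or the pink and larger blue holders. I did not measure their positions again at the end.

**What disagreed:**
- The side-camera heights of the holder's lower edge were up to 5 mm above those worked out from the grip. The top view and the contact heights settled it.
- The gripper read 22.7 mm on the 26 mm bracket and 4 mm on the 5 mm holder, yet held both firmly.
- Joint 6 reached its limit on the way to the tray. I turned the bracket half a turn the other way before placing it.

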